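Soap, cold water, disposer: freshen the sink's waste disposer

ROBOT

A 7-joint arm with a two-finger parallel gripper is mounted at the origin on the work surface. World frame = base frame: x ahead of the robot, y to its left, z up, the work surface at z = 0. Lengths are in m, angles in rad, forces in N, time in s.
With the tool pointing down it reaches from about 0.4 to 0.75 m from the base axis. Payload 19.5 kg.
Tool frame: the origin (TCP) lies midway between the tips of the shut fingers; the grasp point (between the pads) lies 19 mm behind it (arm.grasp_offset is the distance from the TCP to the grasp point, in m); z points along the fingers, y is the line along which they close (so a half turn about z gives the same grasp; the last joint's range is limited). The gripper opens to 85 mm and grips with 20 to 120 N. Pads are 22 mm wide; open, the fingers measure 114 mm over their backs; the gripper's body (76 mm by 85 mm) begins 54 mm behind the grasp point. The pads swing forward as they close: fully open they stand 13 mm farther back than shut.
Start: joints at [-1.337, 0.707, -0.028, 1.485, 0.022, 0.951, -0.075], TCP at [0.157, 0.553, 0.231] pointing down, gripper open.
Joint ranges: [-2.71, 2.71], [-0.32, 2.16], [-1.57, 1.52], [0, 2.45], [-1.46, 4.6], [0, 2.02], [-2.83, 2.83]. Speed limits (rad/s): [1.89, 1.89, 2.57, 2.57, 3.01, 3.01, 3.01].

INTERFACE

Orientations are given as [roll, pitch, yaw] about the fixed x, y, z axes, in that order (R = Rz(yaw) Ry(pitch) Rx(roll)).
In Python, from cell import arm gives the robot as it stands.
- The arm moves only by the shell command python3 -m handwheel 'ROWS' [FORCE]. ROWS is JSON, a list of rows, each an object with "claw": the opening, from 0 (shut) to 1 (fully open); "linear": the shift along the tool's x, y, z in cm, a list of three; "twist": the turn, a rotation vector about the tool's x, y, z in rad, a list of three. A call has 1 to 20 rows; each row is the pose to reach, as a shift and turn from the pose commanded when the call began, along the tool's axes at that moment; what a row does not reach only later rows make up. A row lasts 1/12 s, in which the tool goes at most 41.7 mm and 7.16 degrees, less where a joint would pass 70% of its speed; a pose out of reach is approached as far as the arm can. A call with a gripper value outside its range is refused whole. The fingers move at their own pace and stop on an object; FORCE is the grip in N (left out, the last holds). Time passes only in rows, so rows that repeat a pose let the fingers close. It gives the time, the measured TCP pose, the force, the opening and the grip force at its end, in the units of the state.
- arm.get_state(): the state, without advancing time (a new reading comes with each control period).
- arm.get_image(name): name is "side" or "top"; returns a dict with "frame" (420x560x3 uint8, red, green, blue), "range_z" (420x560 float32, m along the optical axis (not along the pixel's ray), 0 where there is no reading), "mtx" (3x3 intrinsics, pixels), "R" (3x3) and "t" (3): a world point X has camera coordinates R X + t. Camera axes: x right, y down, z forward; pixel columns grow to the right and rows downward; lengths in m; the calibration is good to about 2 mm. A picture is of the moment at which its call begins.
- arm.job_done(): hands the job in; it is judged then, once.
The state is a dict: "time": time; "joint_positions": joint angles; "joint_velocities": joint speeds; "joint_efforts": joint torques, N m; "tool_pos": TCP position; "tool_rot": TCP orientation; "wrist_force": force on the tool from outside, world axes, zero at the start; "ft_torque": the same for the moment, N m; "opening": finger opening in m; "grasp_force": force on a finger pad.
Only numpy, scipy, OpenCV 4.12 (cv2) and the standard library are available. Lean on these libraries where they do the work, as an engineer would, in place of code of your own. Each camera call takes 0.05 s, during which the arm holds its last target. There are 200 camera calls.

TASK

Freshen the waste disposer under this kitchen sink, with light fingertip pushes: press the soap dispenser's pump head well down and let it spring back up, then push the cold-water lever (the right-hand one as you face the tap) round until it is fully open, and only then press the disposer's round push button down and let it up again. Leave the water running; lift nothing, and leave the hot lever, the dishwasher air-gap cap and the things on the counter alone.

Things in the scene. Friction and masses are not known exactly. Their poses are not given: they have to be found in the camera images.
- soap_dispenser: Steel deck soap dispenser, the only fitting beside the tap with a nozzle: round foot 48 mm across, 32 mm collar 42 mm high, 14 mm stem, flat-topped pump head 36 mm across whose top is 92 mm above the counter. An 11 mm nozzle reaches 95 mm out from the head, 67 to 91 mm high, along -x of its frame, over the bowl. Origin on the counter on its axis; z up.
- soap_top (a point): Centre of the flat top of the soap pump head, the spot to press; it goes down with the head.
- soap_pump (a joint): Pump head travel in m: 0 up at rest (within 1 mm), grows as it is pressed straight down, hard stop at 0.024. Its return spring gives 0.5 N per mm (12 N at the stop). A stroke of 10 mm or more dispenses soap. Pulling it up draws it out of its collar (negative values).
- faucet: Two-handle steel tap. Origin on the counter under the spout's upright; z up; its -x points over the bowl. Spout: 23 mm tube, 242 mm high, outlet 158 mm out to -x, 145 mm high. Lever posts 105 mm to either side, up to 52 mm across, 46 mm high: cold at y -105 mm (right), hot at +105 mm (left). Each lever: hub 35 mm across, 46 to 68 mm high, 12 mm round bar to 81 mm from its axis, 58 to 66 mm high.
- cold_hinge (a point): Point on the vertical turning axis of the cold lever, 64 mm above the counter.
- cold_spot (a point): Point on the centre line of the cold lever's 12 mm bar, 60 mm from its axis, 64 mm above the counter: the spot to push. Moves with the lever. When shut the bar points away from the spout, along -y of the tap's frame; push it from its far side (+x) towards the bowl.
- cold_lever (a joint): Cold lever angle in rad: 0 shut (bar along -y of the tap's frame), grows clockwise seen from above, 1.57 fully open at a hard stop (bar along -x, towards the bowl); the flow is full from 1.3 on. Stays where it is left; friction 0.08 N m, so about 1.4 N at the spot moves it.
- hot_lever (a joint): Hot lever angle in rad: 0 shut (bar along +y of the tap's frame), grows anticlockwise seen from above to 1.57. It is shut and must stay so.
- air_switch: The disposer's switch, lowest of the deck fittings, all steel: a round housing 54 mm across at its foot, 46 mm above, 22 mm high, with a round push button 34 mm across in its middle whose flat top is 38 mm above the counter. Origin on the counter on its vertical axis; z up.
- button_top (a point): Centre of the disposer button's flat top, the spot to press; it goes down with the button.
- disposer_button (a joint): Disposer button travel in m: 0 up at rest (within 1 mm), grows as it is pressed straight down, hard stop at 0.012. Its return spring gives 0.7 N per mm (8.5 N at the stop). It switches at 5 mm.
- air_gap: Dishwasher air-gap cap, steel: an upright cylinder 45 mm across, 63 mm high, domed top, two small dark slots in its side; fixed, not part of the job. Origin on the counter on its axis. The soap dispenser, the disposer switch and this cap sit, in any arrangement, in three deck holes beside the tap: one to its right, two to its left about 95 mm apart.
- spray_bottle: Loose trigger spray bottle, blue glass with black head, 68 mm across, 193 mm high, standing left of the bowl. Origin at the centre of its underside.
- tablet_jar: Loose clear jar with white lid, 68 mm across, 100 mm high, behind the tap on its left side. Origin at the centre of its underside.
- mug: Loose white mug, 76 mm across, 90 mm high, handle along its +y, standing right of the bowl. Origin at the centre of its underside.
- dish_brush: Loose flat wooden-handled scrubbing brush, 200 mm long and some 30 mm high, lying crosswise behind the tap on its right side. Origin under the middle of its length, long axis along its x.
Not all that is in view belongs to the job. What is shaped like the air_switch but green is not meant. What is shaped like the soap_dispenser but pink is not meant.

How it is judged:
By the outcome, as a careful person would: the job done as asked, in the order asked, and still so for the second after the job is handed in, with the robot touching nothing.
It also fails if it takes over 72 s, if anything falls off the work surface, if the arm or the gripper's body presses on something with over 40 N, if the wrist force passes 120 N, or if a joint passes its speed limit or range.

## Working session

There is one attempt and no reset: what is moved stays moved. The work goes in short steps, Python scripts to look and compute and a shell command to move; the robot and the scene stay as the last step left them, time stands still between calls to the robot, and variables do not carry over. Pictures are saved under pics/ and viewed, at most 10 in all, crops included, and the job is handed in when it is done.

```bash
mkdir -p pics; python3 - <<'E'
from cell import arm
import cv2,numpy as np
for n in("side","top"):
    d=arm.get_image(n); np.savez(f"{n}0.npz",**d); cv2.imwrite(f"pics/{n}0.png",d["frame"][:,:,::-1])
    print(n,d["mtx"].tolist(),np.round(d["R"],3).tolist(),np.round(d["t"],3).tolist())
s=arm.get_state();print(s)
E
```

```text
side [[381.125604424289, 0.0, 279.81675579282364], [0.0, 381.125604424289, 213.24211521824074], [0.0, 0.0, 1.0]] [[-0.912, -0.41, 0.006], [-0.306, 0.67, -0.677], [0.273, -0.619, -0.736]] [0.562, 0.239, 1.075]
top [[378.89228919981537, 0.0, 274.05813082256526], [0.0, 378.89228919981537, 214.2807076571516], [0.0, 0.0, 1.0]] [[0.008, -1.0, 0.003], [-0.978, -0.008, -0.21], [0.21, -0.002, -0.978]] [0.008, 0.624, 1.166]
{'time': 0.1, 'joint_positions': array([-1.33669758,  0.70702812, -0.02761707,  1.48492063,  0.02198681,
        0.95088179, -0.07551424]), 'joint_velocities': array([-0.00034656, -0.00123867,  0.00026613,  0.00010961,  0.00059961,
       -0.00082699, -0.00047221]), 'joint_efforts': array([ 2.62318295e-03, -8.84298992e+01,  1.23695813e+00, -2.36454570e+01,
        1.71500829e-02,  4.95753382e-03, -7.04014792e-05]), 'tool_pos': array([0.15651767, 0.553062  , 0.23088891]), 'tool_rot': array([-3.14065674e+00,  1.58037512e-05,  2.86577078e+00]), 'wrist_force': array([-0.07726992, -0.8044713 , -0.16874627]), 'ft_torque': array([-0.04007624, -0.02898282,  0.03717707]), 'grasp_force': 0.0, 'opening': 0.0856650136868459}
```

View pics/top0.png

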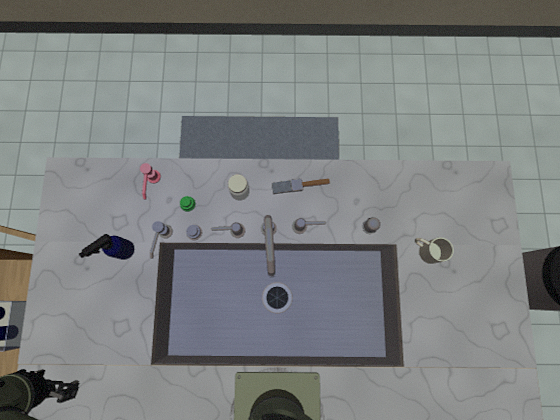

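View pics/side0.png

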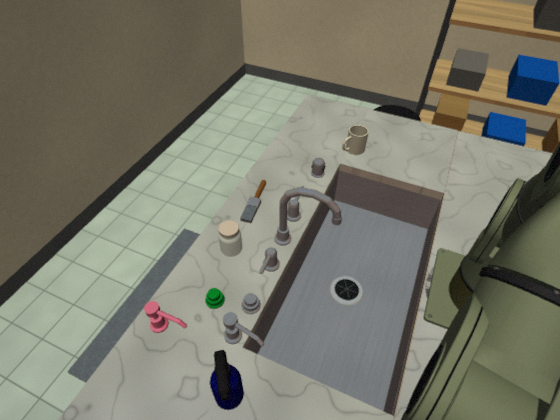

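Candidates (top view):
- **Soap dispenser:** steel with nozzle at (160,229), or the pink decoy at (150,173).
- **Switch:** low steel fitting at (193,231), the green decoy at (187,204), or the steel cap at (372,225).
- **Levers:** hub (299,225) with its bar to the right is cold; hub (236,229) is hot.

I choose steel (160,229), (193,231) and (299,225), and will check them in a close crop.

```bash
cat > h.py <<'E'
import numpy as np
def ray(d,u,v,z):
    "world point of pixel on plane z"
    R,t=d["R"],d["t"]; c=-R.T@t; r=R.T@np.linalg.inv(d["mtx"])@[u,v,1]
    return c+r*(z-c[2])/r[2]
def cloud(d):
    Z=d["range_z"]; v,u=np.indices(Z.shape)
    P=np.stack([u,v,np.ones_like(u)],-1)@np.linalg.inv(d["mtx"]).T*Z[...,None]
    return (P-d["t"])@d["R"]
E
python3 - <<'E'
import numpy as np,cv2
from h import *
T=dict(np.load("top0.npz"));S=dict(np.load("side0.npz"))
a=cv2.resize(T["frame"][160:270,140:390],None,fx=3.2,fy=3.2,interpolation=cv2.INTER_CUBIC)[:,:800]
b=cv2.resize(S["frame"][150:350,190:350],None,fx=2.5,fy=2.5,interpolation=cv2.INTER_CUBIC)
cv2.imwrite("pics/ca.png",a[:,:,::-1]);cv2.imwrite("pics/cb.png",b[:,:,::-1])
for n,d in(("T",T),("S",S)):
    P=cloud(d)
    pts={"T":dict(soap=(160,229),sw=(193,231),cold=(299,225),gap=(372,225),cnt=(340,210)),"S":dict(soap=(231,320),sw=(251,299),cold=(293,203),gap=(318,163),cnt=(290,150))}[n]
    for k,(u,v) in pts.items(): print(n,k,P[v,u].round(4))
    # level-slice centroids
    for k,c,lo,hi,r in(("soaptop",pts["soap"],.085,.1,22),("btn",pts["sw"],.03,.045,20),("coldhub",pts["cold"],.061,.075,25),("coldbar",pts["cold"],.05,.075,50)):
        u,v=c;q=P[max(v-r,0):v+r,u-r:u+r].reshape(-1,3);q=q[(q[:,2]>lo)&(q[:,2]<hi)]
        print(n,k,len(q),q.mean(0).round(4),q.min(0).round(3),q.max(0).round(3))
E
```

```text
T soap [0.5676 0.3724 0.0917]
T sw [0.5709 0.2794 0.0389]
T cold [ 0.5885 -0.0677  0.0683]
T gap [ 0.5913 -0.3047  0.0638]
T cnt [ 0.6545 -0.2135  0.0019]
T soaptop 157 [0.559  0.382  0.0912] [0.501 0.361 0.085] [0.593 0.398 0.1  ]
T btn 82 [0.5729 0.282  0.0377] [0.558 0.267 0.031] [0.589 0.297 0.044]
T coldhub 145 [ 0.596  -0.0937  0.0676] [ 0.58  -0.145  0.061] [ 0.613 -0.058  0.074]
T coldbar 170 [ 0.5955 -0.0875  0.0663] [ 0.58  -0.152  0.05 ] [0.614 0.046 0.074]
S soap [0.5726 0.386  0.0954]
S sw [0.572  0.2872 0.0389]
S cold [ 0.599  -0.0655  0.0671]
S gap [ 0.5987 -0.2994  0.0561]
S cnt [ 0.7487 -0.3957 -0.0021]
S soaptop 258 [0.5637 0.3868 0.0909] [0.508 0.365 0.085] [0.596 0.401 0.097]
S btn 122 [0.5756 0.2877 0.0374] [0.56 0.27 0.03] [0.593 0.303 0.043]
S coldhub 100 [ 0.5974 -0.0566  0.0671] [ 0.58  -0.147  0.061] [0.615 0.046 0.075]
S coldbar 302 [ 0.5946 -0.0749  0.0621] [ 0.569 -0.327  0.05 ] [0.621 0.148 0.075]
```

View pics/ca.png

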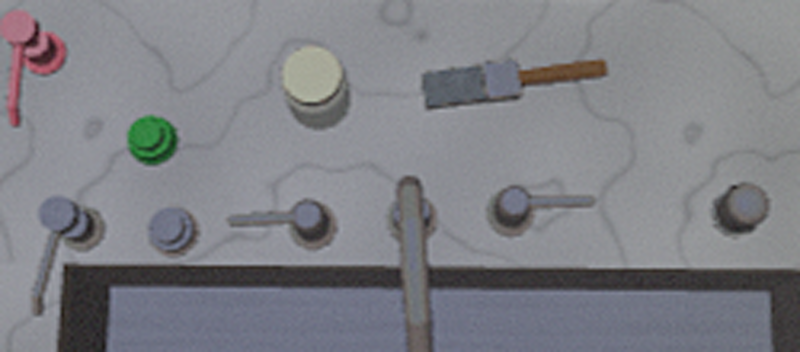

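View pics/cb.png

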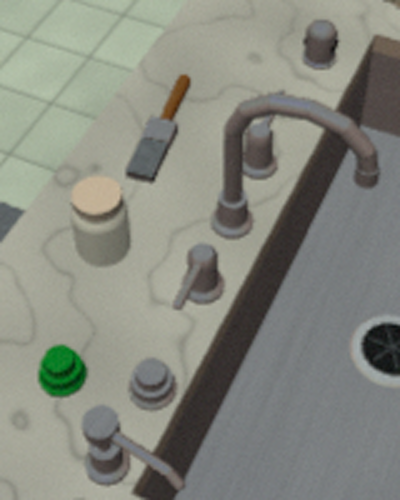

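The crops confirm the choice: steel head with nozzle at crop (58,214), low stepped switch at (173,229), cold lever hub (514,203) with tip (592,201). The slotted cap at (741,208) is the air gap. Next I'll refine the points and check clearances.

```bash
python3 - <<'E'
import numpy as np,cv2
from h import *
T=dict(np.load("top0.npz"));S=dict(np.load("side0.npz"))
f=lambda u,v,z:ray(T,140+u/3.2,160+v/3.2,z).round(4)
g=lambda u,v,z:ray(S,190+u/2.5,150+v/2.5,z).round(4)
print("soap",f(58,214,.092),g(101,420,.092));print("btn",f(172,226,.038),g(152,369,.038))
print("hub",f(514,202,.068),"tip",f(593,201,.064),"hot",f(308,216,.068),f(229,220,.064))
P=cloud(T)
for n,m,lo in(("bottle",(slice(225,265),slice(75,140)),.05),("mug",(slice(230,270),slice(408,460)),.03),("spout",(slice(210,280),slice(255,280)),.1)):
    q=P[m].reshape(-1,3);q=q[q[:,2]>lo];print(n,q.min(0).round(3),q.max(0).round(3))
q=P[225:265,100:140].reshape(-1,3);q=q[(q[:,2]>.05)];print(np.percentile(q,[5,50,95],0).round(3))
E
python3 -m handwheel '[{"claw":0,"linear":[0,0,-5],"twist":[0,0,-0.276]},{"claw":0,"linear":[0,0,-5],"twist":[0,0,-0.276]},{"claw":0,"linear":[0,0,-5],"twist":[0,0,-0.276]},{"claw":0,"linear":[0,0,-5],"twist":[0,0,-0.276]}]' 20
```

```text
soap [0.5743 0.3787 0.092 ] [0.5776 0.3806 0.092 ]
btn [0.5724 0.2772 0.038 ] [0.5747 0.2832 0.038 ]
hub [ 0.5948 -0.0731  0.068 ] tip [ 0.5972 -0.1534  0.064 ] hot [0.5787 0.1345 0.068 ] [0.5746 0.2145 0.064 ]
bottle [0.364 0.015 0.051] [0.544 0.567 1.271]
mug [ 0.364 -0.549  0.03 ] [0.551 0.015 1.271]
spout [0.364 0.006 0.154] [0.597 0.04  1.271]
[[0.482 0.48  0.061]
 [0.508 0.496 0.118]
 [0.535 0.518 0.194]]
time: 0.43
tool_pos: [0.1567, 0.5532, 0.2812]
tool_rot: [3.142, -0.0, -3.141]
wrist_force: [0.7, -0.0, -0.1]
opening: 0.039
grasp_force: 0.0
```

```bash
python3 -m handwheel '[{"claw":0,"linear":[-3.5,-1.5,0],"twist":[0,0,0]},{"claw":0,"linear":[-7,-3,0],"twist":[0,0,0]},{"claw":0,"linear":[-10.5,-4.5,0],"twist":[0,0,0]},{"claw":0,"linear":[-14,-6,0],"twist":[0,0,0]},{"claw":0,"linear":[-17.5,-7.5,0],"twist":[0,0,0]},{"claw":0,"linear":[-21,-9,0],"twist":[0,0,0]},{"claw":0,"linear":[-24.5,-10.5,0],"twist":[0,0,0]},{"claw":0,"linear":[-28,-12,0],"twist":[0,0,0]},{"claw":0,"linear":[-31.5,-13.5,0],"twist":[0,0,0]},{"claw":0,"linear":[-35,-15,0],"twist":[0,0,0]},{"claw":0,"linear":[-38.5,-16.5,0],"twist":[0,0,0]},{"claw":0,"linear":[-41.9,-17.4,0],"twist":[0,0,0]},{"claw":0,"linear":[-41.9,-17.4,5],"twist":[0,0,0]},{"claw":0,"linear":[-41.9,-17.4,10],"twist":[0,0,0]},{"claw":0,"linear":[-41.9,-17.4,15],"twist":[0,0,0]},{"claw":0,"linear":[-41.9,-17.4,15],"twist":[0,0,0]},{"claw":0,"linear":[-41.9,-17.4,15],"twist":[0,0,0]},{"claw":0,"linear":[-41.9,-17.4,15],"twist":[0,0,0]}]'
python3 - <<'E'
from cell import arm
import cv2,numpy as np
print(arm.get_state()["joint_positions"].round(2))
a=arm.get_image("side")["frame"][250:400,150:350];b=arm.get_image("top")["frame"][160:310,100:300]
im=np.hstack([cv2.resize(x,(400,300),interpolation=cv2.INTER_CUBIC) for x in(a,b)])
cv2.imwrite("pics/s1.png",im[:,:,::-1])
E
```

```text
time: 1.93
tool_pos: [0.5752, 0.3791, 0.1305]
tool_rot: [-3.14, -0.002, 3.14]
wrist_force: [0.5, 1.1, 1.0]
opening: -0.0001
grasp_force: 0.0
[-0.58  1.01 -0.13  1.1   0.13  1.04  0.85]
```

View pics/s1.png

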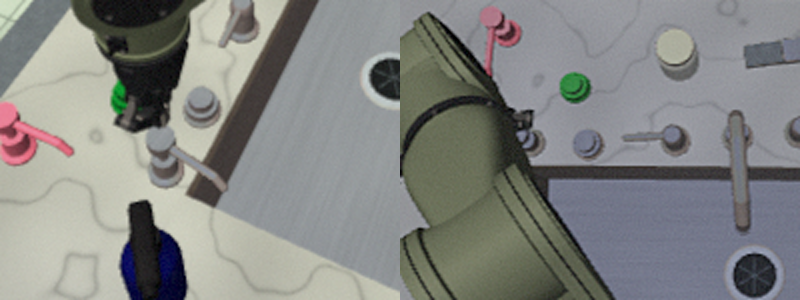

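The shut fingers (left half, about (145,125)) hang just above and behind the steel pump head (160,138), which matches a TCP 38 mm over its top. Pressing.

```bash
python3 -m handwheel '[{"claw":0,"linear":[0,0,2],"twist":[0,0,0]},{"claw":0,"linear":[0,0,3.3],"twist":[0,0,0]},{"claw":0,"linear":[0,0,4],"twist":[0,0,0]},{"claw":0,"linear":[0,0,4.7],"twist":[0,0,0]},{"claw":0,"linear":[0,0,5.2],"twist":[0,0,0]},{"claw":0,"linear":[0,0,5.6],"twist":[0,0,0]},{"claw":0,"linear":[0,0,5.6],"twist":[0,0,0]},{"claw":0,"linear":[0,0,5.6],"twist":[0,0,0]},{"claw":0,"linear":[0,0,5.6],"twist":[0,0,0]}]'
```

```text
time: 2.78
tool_pos: [0.5761, 0.3797, 0.0767]
tool_rot: [3.141, 0.001, 3.141]
wrist_force: [-2.8, -2.3, 7.0]
opening: -0.0002
grasp_force: 3.9
```

```bash
python3 -m handwheel '[{"claw":0,"linear":[0,0,0.4],"twist":[0,0,0]},{"claw":0,"linear":[0,0,0.4],"twist":[0,0,0]},{"claw":0,"linear":[0,0,0.4],"twist":[0,0,0]}]'
python3 -m handwheel '[{"claw":0,"linear":[0,0,-1],"twist":[0,0,0]},{"claw":0,"linear":[0,0,-2],"twist":[0,0,0]},{"claw":0,"linear":[0,0,-4],"twist":[0,0,0]},{"claw":0,"linear":[0,0,-8],"twist":[0,0,0]},{"claw":0,"linear":[0,0,-12],"twist":[0,0,0]},{"claw":0,"linear":[0,0,-16],"twist":[0,0,0]},{"claw":0,"linear":[0,0,-20],"twist":[0,0,0]},{"claw":0,"linear":[0,0,-24],"twist":[0,0,0]},{"claw":0,"linear":[0,0,-24],"twist":[0,0,0]},{"claw":0,"linear":[0,0,-24],"twist":[0,0,0]}]'
```

```text
time: 3.03
tool_pos: [0.5761, 0.3797, 0.0727]
tool_rot: [3.141, 0.002, 3.142]
wrist_force: [-2.3, -3.2, 10.3]
opening: 0.0002
grasp_force: 4.9
time: 3.87
tool_pos: [0.5759, 0.3797, 0.3142]
tool_rot: [3.139, 0.003, -3.142]
wrist_force: [0.1, 0.2, -1.7]
opening: 0.0002
grasp_force: 0.0
```

```bash
python3 -m handwheel '[{"claw":0,"linear":[-0.5,-4,0],"twist":[0,0,0]},{"claw":0,"linear":[-1,-8,0],"twist":[0,0,0]},{"claw":0,"linear":[-1.5,-12,0],"twist":[0,0,0]},{"claw":0,"linear":[-2,-16,0],"twist":[0,0,0]},{"claw":0,"linear":[-2.5,-20,0],"twist":[0,0,0]},{"claw":0,"linear":[-3,-24,0],"twist":[0,0,0]},{"claw":0,"linear":[-3.5,-28,0],"twist":[0,0,0]},{"claw":0,"linear":[-4,-32,0],"twist":[0,0,0]},{"claw":0,"linear":[-4.5,-36,0],"twist":[0,0,0]},{"claw":0,"linear":[-5,-40,0],"twist":[0,0,0]},{"claw":0,"linear":[-5.5,-44,0],"twist":[0,0,0]},{"claw":0,"linear":[-6,-48,0],"twist":[0,0,0]},{"claw":0,"linear":[-6.4,-51.7,0],"twist":[0,0,0]},{"claw":0,"linear":[-6.4,-51.7,0],"twist":[0,0,0]},{"claw":0,"linear":[-6.4,-51.7,0],"twist":[0,0,0]},{"claw":0,"linear":[-6.4,-51.7,0],"twist":[0,0,0]}]'
python3 - <<'E'
from cell import arm
import cv2,numpy as np
print(arm.get_state()["joint_positions"].round(2))
a=arm.get_image("side")["frame"][100:350,180:380];b=arm.get_image("top")["frame"][130:330,140:400]
im=np.hstack([cv2.resize(a,(320,400)),cv2.resize(b,(480,400))])
cv2.imwrite("pics/s2.png",im[:,:,::-1])
E
```

```text
time: 5.2
tool_pos: [0.6395, -0.1372, 0.311]
tool_rot: [3.141, -0.001, -3.141]
wrist_force: [0.1, 0.0, -0.1]
opening: 0.0002
grasp_force: 0.0
[ 0.23  0.79 -0.18  0.99  0.13  1.38  1.65]
```

View pics/s2.png

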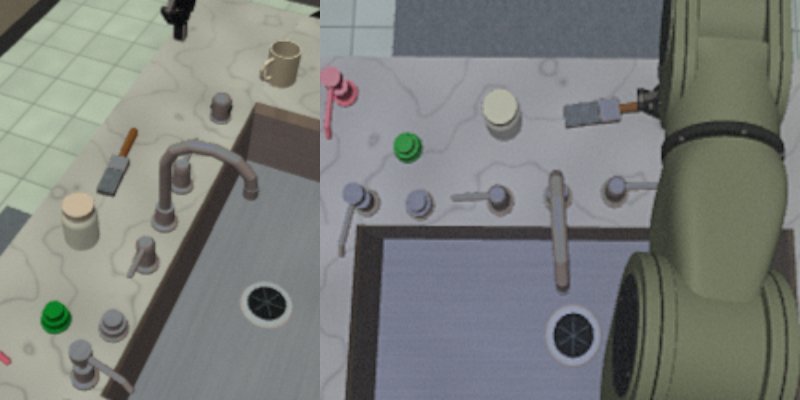

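The fingers (right half, about (650,100)) are beyond the cold bar (640,186), and the forearm is well right of the spout (560,230). The pump head is back up. Descending behind the bar.

```bash
python3 -m handwheel '[{"claw":0,"linear":[0,0,4],"twist":[0,0,0]},{"claw":0,"linear":[0,0,8],"twist":[0,0,0]},{"claw":0,"linear":[0,0,12],"twist":[0,0,0]},{"claw":0,"linear":[0,0,16],"twist":[0,0,0]},{"claw":0,"linear":[0,0,20],"twist":[0,0,0]},{"claw":0,"linear":[0,0,23],"twist":[0,0,0]},{"claw":0,"linear":[0,0,25.7],"twist":[0,0,0]},{"claw":0,"linear":[0,0,25.7],"twist":[0,0,0]},{"claw":0,"linear":[0,0,25.7],"twist":[0,0,0]},{"claw":0,"linear":[0,0,25.7],"twist":[0,0,0]}]'
python3 - <<'E'
from cell import arm
import cv2,numpy as np
a=arm.get_image("side")["frame"][130:280,220:370];b=arm.get_image("top")["frame"][170:290,240:390]
im=np.hstack([cv2.resize(a,(400,400)),cv2.resize(b,(400,320))[:,:] if 0 else cv2.copyMakeBorder(cv2.resize(b,(400,320)),0,80,0,0,0)])
cv2.imwrite("pics/s3.png",im[:,:,::-1])
E
```

```text
time: 6.13
tool_pos: [0.6406, -0.1373, 0.0563]
tool_rot: [-3.141, 0.002, -3.141]
wrist_force: [-0.5, -0.2, 1.1]
opening: -0.0001
grasp_force: 0.0
```

View pics/s3.png

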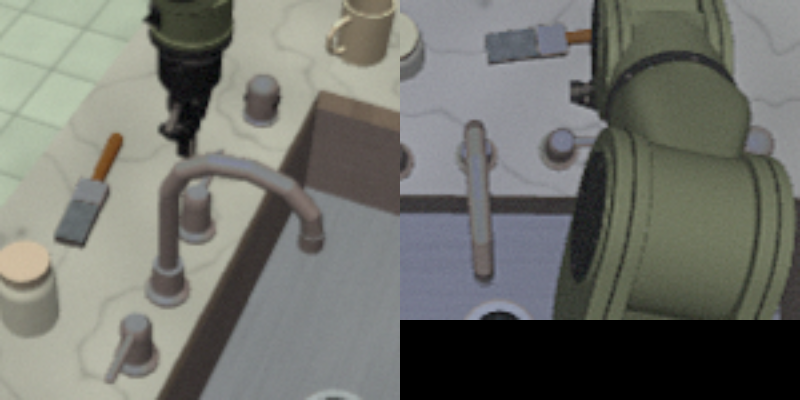

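```bash
python3 -m handwheel '[{"claw":0,"linear":[1.3,0.1,0],"twist":[0,0,0]},{"claw":0,"linear":[2.6,0.2,0],"twist":[0,0,0]},{"claw":0,"linear":[3.3,0.1,0],"twist":[0,0,0]},{"claw":0,"linear":[4,0,0],"twist":[0,0,0]},{"claw":0,"linear":[4.7,-0.1,0],"twist":[0,0,0]},{"claw":0,"linear":[5.5,0,0],"twist":[0,0,0]},{"claw":0,"linear":[6.3,0.1,0],"twist":[0,0,0]},{"claw":0,"linear":[7,0.3,0],"twist":[0,0,0]},{"claw":0,"linear":[7.7,0.8,0],"twist":[0,0,0]},{"claw":0,"linear":[8.4,1.3,0],"twist":[0,0,0]},{"claw":0,"linear":[9.1,1.9,0],"twist":[0,0,0]},{"claw":0,"linear":[9.1,1.9,0],"twist":[0,0,0]},{"claw":0,"linear":[9.1,1.9,0],"twist":[0,0,0]}]'
```

```text
time: 7.32
tool_pos: [0.5494, -0.1188, 0.0554]
tool_rot: [-3.141, 0.001, -3.141]
wrist_force: [-0.6, -0.1, -0.2]
opening: -0.0002
grasp_force: 0.0
```

```bash
python3 -m handwheel '[{"claw":0,"linear":[0.5,0.8,0],"twist":[0,0,0]},{"claw":0,"linear":[1,1.6,0],"twist":[0,0,0]},{"claw":0,"linear":[1.4,2.2,0],"twist":[0,0,0]},{"claw":0,"linear":[1.4,2.2,0],"twist":[0,0,0]},{"claw":0,"linear":[1.4,2.2,0],"twist":[0,0,0]}]'
python3 - <<'E'
from cell import arm
import cv2,numpy as np
a=arm.get_image("side")["frame"][130:280,220:370];b=arm.get_image("top")["frame"][170:290,240:390]
im=np.hstack([cv2.resize(a,(400,400)),cv2.copyMakeBorder(cv2.resize(b,(400,320)),0,80,0,0,0)])
cv2.imwrite("pics/s4.png",im[:,:,::-1])
E
```

```text
time: 7.73
tool_pos: [0.5342, -0.0965, 0.0545]
tool_rot: [-3.141, -0.001, -3.141]
wrist_force: [-0.2, -3.9, 1.9]
opening: -0.0003
grasp_force: 2.0
```

View pics/s4.png

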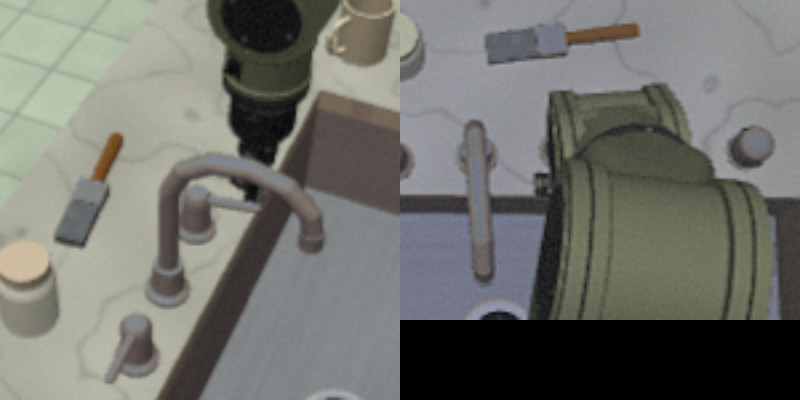

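The bar (side half, hub (197,200) to about (255,208)) now points towards the bowl, with the finger against it. I'll push gently on to the stop.

```bash
python3 -m handwheel '[{"claw":0,"linear":[0,0.3,0],"twist":[0,0,0]},{"claw":0,"linear":[0,0.6,0],"twist":[0,0,0]},{"claw":0,"linear":[0,0.6,0],"twist":[0,0,0]},{"claw":0,"linear":[0,0.6,0],"twist":[0,0,0]}]'
```

```text
time: 8.17
tool_pos: [0.5342, -0.0949, 0.0547]
tool_rot: [-3.136, -0.0, 3.138]
wrist_force: [-0.5, -29.4, 6.0]
opening: -0.0004
grasp_force: 14.7
```

At the hard stop. Backing off, rising, and crossing to the button.

```bash
python3 -m handwheel '[{"claw":0,"linear":[0,-1,0],"twist":[0,0,0]},{"claw":0,"linear":[0,-3,0],"twist":[0,0,0]},{"claw":0,"linear":[0,-5,0],"twist":[0,0,0]},{"claw":0,"linear":[0,-5,-4],"twist":[0,0,0]},{"claw":0,"linear":[0,-5,-8],"twist":[0,0,0]},{"claw":0,"linear":[0,-5,-12],"twist":[0,0,0]},{"claw":0,"linear":[0,-5,-16],"twist":[0,0,0]},{"claw":0,"linear":[0,-5,-20],"twist":[0,0,0]},{"claw":0,"linear":[0,-5,-24],"twist":[0,0,0]},{"claw":0,"linear":[0,-5,-26],"twist":[0,0,0]},{"claw":0,"linear":[0,-5,-26],"twist":[0,0,0]},{"claw":0,"linear":[0,-5,-26],"twist":[0,0,0]}]'
python3 - <<'E'
from cell import arm
s=arm.get_state();p=s["tool_pos"];print(p,"tool shift cm",[-(.574-p[0])*100,(.281-p[1])*100])
E
```

```text
time: 9.17
tool_pos: [0.5348, -0.1401, 0.3148]
tool_rot: [3.142, 0.001, -3.141]
wrist_force: [-0.7, 0.5, -0.3]
opening: 0.0002
grasp_force: 0.0
[ 0.5347821  -0.14010933  0.3147716 ] tool shift cm [np.float64(-3.9217895609464426), np.float64(42.11093308448905)]
```

```bash
python3 -m handwheel '[{"claw":0,"linear":[-0.4,4,0],"twist":[0,0,0]},{"claw":0,"linear":[-0.8,8,0],"twist":[0,0,0]},{"claw":0,"linear":[-1.2,12,0],"twist":[0,0,0]},{"claw":0,"linear":[-1.6,16,0],"twist":[0,0,0]},{"claw":0,"linear":[-2,20,0],"twist":[0,0,0]},{"claw":0,"linear":[-2.4,24,0],"twist":[0,0,0]},{"claw":0,"linear":[-2.8,28,0],"twist":[0,0,0]},{"claw":0,"linear":[-3.2,32,0],"twist":[0,0,0]},{"claw":0,"linear":[-3.6,36,0],"twist":[0,0,0]},{"claw":0,"linear":[-3.9,40,0],"twist":[0,0,0]},{"claw":0,"linear":[-3.9,42.1,0],"twist":[0,0,0]},{"claw":0,"linear":[-3.9,42.1,4],"twist":[0,0,0]},{"claw":0,"linear":[-3.9,42.1,8],"twist":[0,0,0]},{"claw":0,"linear":[-3.9,42.1,12],"twist":[0,0,0]},{"claw":0,"linear":[-3.9,42.1,15],"twist":[0,0,0]},{"claw":0,"linear":[-3.9,42.1,15],"twist":[0,0,0]},{"claw":0,"linear":[-3.9,42.1,15],"twist":[0,0,0]}]'
python3 - <<'E'
from cell import arm
import cv2,numpy as np
s=arm.get_image("side");t=arm.get_image("top")
from h import *
P=cloud(s);q=P[240:345,205:300].reshape(-1,3)
q=q[(q[:,2]>.031)&(q[:,2]<.045)&(abs(q[:,0]-.575)<.03)&(abs(q[:,1]-.283)<.03)];print(len(q),q.mean(0),q.min(0),q.max(0))
a=s["frame"][130:370,190:370];b=t["frame"][160:310,130:380]
im=np.hstack([cv2.resize(a,(300,400)),cv2.copyMakeBorder(cv2.resize(b,(500,300)),0,100,0,0,0)])
cv2.imwrite("pics/s5.png",im[:,:,::-1])
E
```

```text
time: 10.58
tool_pos: [0.5729, 0.2803, 0.1633]
tool_rot: [-3.14, -0.003, -3.141]
wrist_force: [0.7, -0.1, 0.7]
opening: -0.0
grasp_force: 0.0
120 [0.57571682 0.28791621 0.03788506] [0.56022232 0.26911139 0.03174252] [0.59301836 0.30291866 0.04288348]
```

View pics/s5.png

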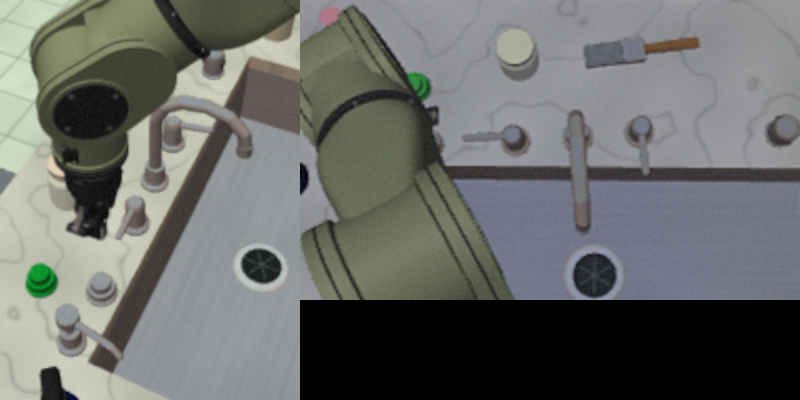

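The cold lever (right half, hub (640,127) to tip (645,170)) points straight at the bowl; the other things are unmoved. The fingers hang over the grey button (side (101,285)). Pressing.

```bash
python3 -m handwheel '[{"claw":0,"linear":[-0.2,0.3,4],"twist":[0,0,0]},{"claw":0,"linear":[-0.2,0.3,8],"twist":[0,0,0]},{"claw":0,"linear":[-0.2,0.3,11],"twist":[0,0,0]},{"claw":0,"linear":[-0.2,0.3,12.2],"twist":[0,0,0]},{"claw":0,"linear":[-0.2,0.3,12.8],"twist":[0,0,0]},{"claw":0,"linear":[-0.2,0.3,13.3],"twist":[0,0,0]},{"claw":0,"linear":[-0.2,0.3,13.3],"twist":[0,0,0]},{"claw":0,"linear":[-0.2,0.3,13.3],"twist":[0,0,0]},{"claw":0,"linear":[-0.2,0.3,13.3],"twist":[0,0,0]}]'
```

```text
time: 11.43
tool_pos: [0.5764, 0.2837, 0.0329]
tool_rot: [3.141, 0.002, -3.142]
wrist_force: [0.3, -0.6, 3.7]
opening: -0.0001
grasp_force: 2.0
```

```bash
python3 -m handwheel '[{"claw":0,"linear":[0,0,0.4],"twist":[0,0,0]},{"claw":0,"linear":[0,0,0.4],"twist":[0,0,0]},{"claw":0,"linear":[0,0,0.4],"twist":[0,0,0]}]'
python3 -m handwheel '[{"claw":0,"linear":[0,0,-1],"twist":[0,0,0]},{"claw":0,"linear":[0,0,-3],"twist":[0,0,0]},{"claw":0,"linear":[0,0,-7],"twist":[0,0,0]},{"claw":0,"linear":[0,0,-11],"twist":[0,0,0]},{"claw":0,"linear":[0,0,-15],"twist":[0,0,0]},{"claw":0,"linear":[0,0,-19],"twist":[0,0,0]},{"claw":0,"linear":[0,0,-23],"twist":[0,0,0]},{"claw":0,"linear":[0,0,-28],"twist":[0,0,0]},{"claw":0,"linear":[0,0,-28],"twist":[0,0,0]},{"claw":0,"linear":[0,0,-28],"twist":[0,0,0]},{"claw":0,"linear":[0,0,-28],"twist":[0,0,0]},{"claw":0,"linear":[0,0,-28],"twist":[0,0,0]},{"claw":0,"linear":[0,0,-28],"twist":[0,0,0]}]'
python3 - <<'E'
from cell import arm
from h import *
import cv2
s=arm.get_image("side");P=cloud(s);t=arm.get_image("top")
for c,lo,hi in(((.575,.283),.03,.05),((.577,.381),.08,.1)):
    q=P.reshape(-1,3);q=q[(np.hypot(q[:,0]-c[0],q[:,1]-c[1])<.012)&(q[:,2]<.12)];print(c,len(q),np.median(q[:,2]))
a=s["frame"][130:370,190:370]
cv2.imwrite("pics/s6.png",np.hstack([cv2.resize(a,(300,400)),cv2.copyMakeBorder(cv2.resize(t["frame"][160:310,130:380],(500,300)),0,100,0,0,0)])[:,:,::-1])
E
```

```text
time: 11.68
tool_pos: [0.5764, 0.2837, 0.0284]
tool_rot: [3.141, 0.002, -3.141]
wrist_force: [-0.3, -1.1, 7.1]
opening: -0.0002
grasp_force: 3.5
time: 12.77
tool_pos: [0.5753, 0.2831, 0.3066]
tool_rot: [-3.141, -0.001, -3.141]
wrist_force: [0.2, -0.5, -0.4]
opening: 0.0001
grasp_force: 0.0
(0.575, 0.283) 56 0.03744176854097009
(0.577, 0.381) 101 0.09137420898771391
```

View pics/s6.png

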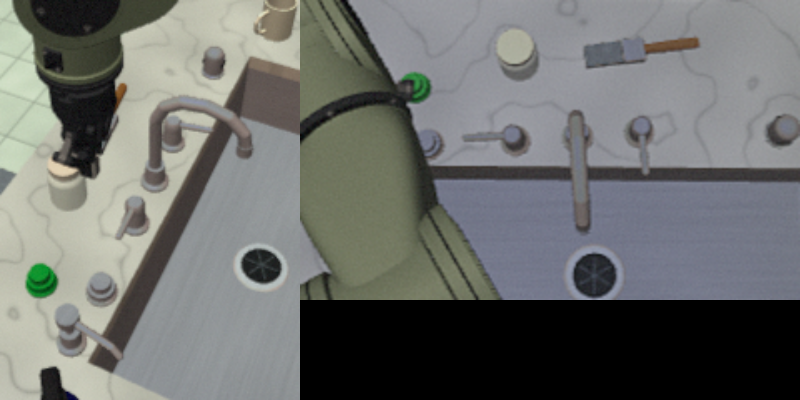

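The button (side (101,285)) and the pump head (67,318) are both back up at 37 and 91 mm. The cold lever is open towards the bowl, and nothing else has moved.

```bash
python3 -c "
from cell import arm
print(arm.job_done())"
```

```text
the job is handed in; nothing more can be done
None
```

The job is done and handed in: I pressed the soap pump about 19 mm and it sprang back, pushed the cold lever to its stop (29 N at the end, more than the light push you asked for) and left it open, then pressed the disposer button about 10 mm and it came back up, all at about 13 s and touching nothing else.

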